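# Unlatch and draw out a sample tray

### The job

Get the sample with the red lid ready to be taken out of the dry-storage cabinet: push the black pin of its tray's catch to the right until the catch is swung fully aside, then hook a fingertip behind that tray's front lip and draw the tray out to its end stop, with the jar still standing on it. Only touch and pull: pinch or lift nothing, do not touch the jars, leave the other two trays shut with their catches closed, and leave the rest of the bench as it is.

Things in the scene. Friction and masses are not known exactly. Their poses are not given: they have to be found in the camera images.
- cabinet: Low fixed cabinet, 312 mm wide (y), 150 deep (x), 98 high; origin on the bench under its middle, front towards its -x (yaw 0: facing the robot). Trays at y = +100 (left), 0, -100 mm (right) slide to -x. Clear cover (top z = 98 mm) over the jars from x = -22 to +75 mm; before it, back to the lips at x = -70 mm, open finger gaps 48 mm (x) by 76 mm (y), 60 mm deep, between walls 90 mm high
- tray_left (a joint): how far the left tray is drawn out, m: 0 fully in, 0.100 at its end stop; it slides with about 2.5 N of friction and stays where it is left. While its catch is shut it can come out only 5 mm
- lip_left (a point): middle of the top edge (z = 95 mm) of the left tray's front lip: upright aluminium plate 78 mm wide (y), 3 mm thick, with a 3 mm blue front on its outer face up to 5 mm below the edge; axes as the cabinet's. A fingertip put down into the finger gap behind it (+x side) draws the tray by its rear face
- catch_left (a joint): swing catch of the left tray, rad: 0 shut (steel arm points to the cabinet's -x and its nose hangs before the tray's front), grows as it swings to the cabinet's right (-y), clear of the front from about 0.2, stop at 0.36. Friction keeps it where it is left (1 N at the pin). Vertical pivot at x = -13, y = 69 mm in the cabinet's frame
- pin_left (a point): middle (z = 113 mm) of that catch's upright black finger pin, 10 mm in diameter, z = 102 to 124 mm, standing 46 mm before the pivot on the 10 mm wide arm (top z = 102 mm)
- tray_middle (a joint): how far the middle tray is drawn out, m: 0 fully in, 0.100 at its end stop; it slides with about 2.5 N of friction and stays where it is left. While its catch is shut it can come out only 5 mm
- lip_middle (a point): middle of the top edge (z = 95 mm) of the middle tray's front lip: upright aluminium plate 78 mm wide (y), 3 mm thick, with a 3 mm blue front on its outer face up to 5 mm below the edge; axes as the cabinet's. A fingertip put down into the finger gap behind it (+x side) draws the tray by its rear face
- catch_middle (a joint): swing catch of the middle tray, rad: 0 shut (steel arm points to the cabinet's -x and its nose hangs before the tray's front), grows as it swings to the cabinet's right (-y), clear of the front from about 0.2, stop at 0.36. Friction keeps it where it is left (1 N at the pin). Vertical pivot at x = -13, y = -31 mm in the cabinet's frame
- pin_middle (a point): middle (z = 113 mm) of that catch's upright black finger pin, 10 mm in diameter, z = 102 to 124 mm, standing 46 mm before the pivot on the 10 mm wide arm (top z = 102 mm)
- tray_right (a joint): how far the right tray is drawn out, m: 0 fully in, 0.100 at its end stop; it slides with about 2.5 N of friction and stays where it is left. While its catch is shut it can come out only 5 mm
- lip_right (a point): middle of the top edge (z = 95 mm) of the right tray's front lip: upright aluminium plate 78 mm wide (y), 3 mm thick, with a 3 mm blue front on its outer face up to 5 mm below the edge; axes as the cabinet's. A fingertip put down into the finger gap behind it (+x side) draws the tray by its rear face
- catch_right (a joint): swing catch of the right tray, rad: 0 shut (steel arm points to the cabinet's -x and its nose hangs before the tray's front), grows as it swings to the cabinet's right (-y), clear of the front from about 0.2, stop at 0.36. Friction keeps it where it is left (1 N at the pin). Vertical pivot at x = -13, y = -131 mm in the cabinet's frame
- pin_right (a point): middle (z = 113 mm) of that catch's upright black finger pin, 10 mm in diameter, z = 102 to 124 mm, standing 46 mm before the pivot on the 10 mm wide arm (top z = 102 mm)
- red_jar: white jar with a RED lid, 68 mm in diameter, 65 mm high; origin under its middle, at z = 12 mm on the tray floor. It stands loose on one of the trays, at about x = 23 mm in the cabinet's frame while the tray is in
- yellow_jar: white jar with a YELLOW lid, 72 mm in diameter, 74 mm high; origin under its middle, at z = 12 mm on the tray floor. It stands loose on one of the trays, at about x = 23 mm in the cabinet's frame while the tray is in
- white_jar: white jar with a WHITE lid, 71 mm in diameter, 70 mm high; origin under its middle, at z = 12 mm on the tray floor. It stands loose on one of the trays, at about x = 23 mm in the cabinet's frame while the tray is in
- white_pot: white screw-lid pot, 88 mm diameter, 110 mm high, on the bench at the right; origin under it
- blue_cap_bottle: white bottle with blue cap, 66 mm diameter, 130 mm high, at the right; origin under it
- dosing_spoon: steel spoon 160 mm long lying at the right; origin under its middle
- tape: roll of tape, 68 mm diameter, 18 mm high, at the left; origin under it
- pen: marker pen, 130 mm long, at the left; origin under its middle

How it is judged:
By the outcome, as a careful person would: the job done as asked, in the order asked, and still so for the second after the job is handed in, with the robot touching nothing.
It also fails if it takes over 38 s, if anything falls off the work surface, if the arm or the gripper's body presses on something with over 40 N, if the wrist force passes 120 N, or if a joint passes its speed limit or range.

### The arm

A 6-joint arm with a two-finger parallel gripper is mounted at the origin on a cart in front of the work surface, level with it; the furniture and walls round the work are solid. World frame = base frame: x ahead of the robot, y to its left, z up, the work surface at z = 0. Lengths are in m, angles in rad, forces in N, time in s.
With the tool pointing down it reaches from about 0.35 to 1 m from the base axis. Payload 7.1 kg.
Tool frame: the origin (TCP) lies on the centre line of the jaws, within the pads' length; the fingertips stand 11 mm ahead of it and the grasp point (between the pads) lies 8 mm behind it; z points along the fingers, y is the line along which they close (so a half turn about z gives the same grasp; the last joint's range is limited). The gripper opens to 85 mm and grips with 20 to 120 N. Pads are 22 mm wide; open, the fingers measure 114 mm over their backs; the gripper's body (76 mm by 85 mm) begins 54 mm behind the grasp point. The pads swing forward as they close: fully open they stand 13 mm farther back than shut.
Start: joints at [1.254, 0.423, 1.63, -0, 1.089, -0.019], TCP at [0.183, 0.597, 0.242] pointing down, gripper open.
Joint ranges: [-3, 3], [-0.9, 2.11], [0.09, 2.58], [-1.31, 4.45], [0.11, 2.69], [-2.54, 2.54]. Speed limits (rad/s): [2.39, 2.39, 3.01, 3.14, 3.14, 3.14].

### API

Orientations are given as a unit quaternion [x, y, z, w].
In Python, from rig import arm gives the robot as it stands.
- The arm moves only by the tool step_arm, never from a script. Its argument "motion" is a list of rows, each a list of 3 entries, a list of its own where there are three numbers: the shift along the tool's x, y, z in mm, then the turn, a rotation vector about the tool's x, y, z in degrees, then the finger opening in mm, from 0 to 85.4. A call has 1 to 20 rows; each row shifts and turns the commanded pose from where the row before left it, along the tool's axes as they then stand; what a row does not reach is not made up. A row lasts 1/8 s, in which the tool goes at most 62.5 mm and 10.7 degrees, less where a joint would pass 70% of its speed; a pose out of reach is approached as far as the arm can. A call is refused whole if a number of a shift passes 62.5 or a number of a turn 10.7, either way. A call with a gripper value outside its range is refused whole. The fingers move at their own pace and stop on an object; the grip force is fixed at half the most. Time passes only in rows, so rows that do not move let the fingers close. It gives the time, the measured TCP pose, the force, the opening and the grip force at its end, in the units of the state.
- arm.observe(): the state, without advancing time (a new reading comes with each control period).
- arm.camera(name): name is "side" or "top" or "wrist"; returns a dict with "color" (400x640x3 uint8, blue, green, red), "fx", "fy", "cx", "cy" (pixels), "world_from_camera" (4x4, takes a point from camera to world coordinates); the wrist camera has in their place "tool_from_camera" (4x4, takes a point from camera to tool coordinates, whose origin is the TCP and whose axes are the flange's). Camera axes: x right, y down, z forward; pixel columns grow to the right and rows downward; lengths in m; the calibration is good to about 2 mm. A picture is of the moment at which its call begins: read the wrist's pose just before it. There is no depth.
- arm.sign_off(): hands the job in; it is judged then, once.
The state is a dict: "time_s": time; "joints": joint angles; "joint_vel": joint speeds; "joint_torque": joint torques, N m; "tcp_pos": TCP position; "tcp_rot": TCP orientation; "contact_force": force on the tool from outside, world axes, zero at the start; "wrist_torque": the same for the moment, N m; "opening": finger opening in m; "finger_force": force on a finger pad.
Only numpy, scipy, OpenCV 4.12 (cv2) and the standard library are available. Lean on these libraries where they do the work, as an engineer would, in place of code of your own. Each camera call takes 0.05 s, during which the arm holds its last target. There are 200 camera calls.

## Working session

There is one attempt and no reset: what is moved stays moved. The work goes in short steps, Python scripts to look and compute and a tool call to move; the robot and the scene stay as the last step left them, time stands still between calls to the robot, and variables do not carry over. Pictures are saved under pics/ and viewed, at most 10 in all, crops included, and the job is handed in when it is done.

Besides the shell and the picture viewer there is one more tool, called after "Emit:" by a JSON object that holds its "name" and its "arguments". step_arm: Moves the arm, as the interface text tells. Its arguments: {"type":"object","properties":{"motion":{"type":"array","items":{"type":"array"}}},"required":["motion"]}

```bash
mkdir -p pics
cat > h.py <<'E'
import numpy as np,cv2
from rig import arm
from scipy.spatial.transform import Rotation as R
def ray(c,T,u,v,z):
    d=T[:3,:3]@np.array([(u-c['cx'])/c['fx'],(v-c['cy'])/c['fy'],1]); o=T[:3,3]
    return o+d*(z-o[2])/d[2]
E
python3 - <<'E'
from h import *
print(arm.observe())
for n in ['top','side']:
    c=arm.camera(n); cv2.imwrite(f'pics/{n}0.png',c['color']); print(n,c['fx'],c['cx'],c['cy'],np.round(c['world_from_camera'],4))
    np.save(n+'.npy',c,allow_pickle=True)
E
```

```text
{'time_s': 0.0, 'joints': array([ 1.25399739e+00,  4.23859711e-01,  1.63071441e+00,  3.21821138e-06,
        1.08863623e+00, -1.89861182e-02]), 'joint_vel': array([ 0.0001305 , -0.00040114, -0.00121937,  0.00032593,  0.00079571,
       -0.00102235]), 'joint_torque': array([ 1.95300789e-03, -5.57380378e+01, -2.81736696e+01,  3.45386717e-06,
        7.31164371e-03,  2.43647901e-05]), 'tcp_pos': array([0.183187  , 0.59697026, 0.24152433]), 'tcp_rot': array([ 1.48357422e-01,  9.88933477e-01, -7.97239025e-04, -1.36567852e-04]), 'contact_force': array([-0.61465964, -0.10845085,  0.2799226 ]), 'wrist_torque': array([ 0.0699986 ,  0.01864853, -0.0292755 ]), 'finger_force': 0.0, 'opening': 0.08555904256383694}
top 512.8833994900657 317.00966168129884 208.5512575061092 [[ 0.1898 -0.8487  0.4936 -0.478 ]
 [-0.9818 -0.1652  0.0934 -0.1479]
 [ 0.0023 -0.5023 -0.8647  1.8433]
 [ 0.      0.      0.      1.    ]]
side 380.82613644382053 319.757165827544 200.36341269922332 [[ 0.9012 -0.2168  0.3754  0.0989]
 [-0.4332 -0.4814  0.762  -0.875 ]
 [ 0.0156 -0.8493 -0.5278  0.7024]
 [ 0.      0.      0.      1.    ]]
```

View pics/top0.png

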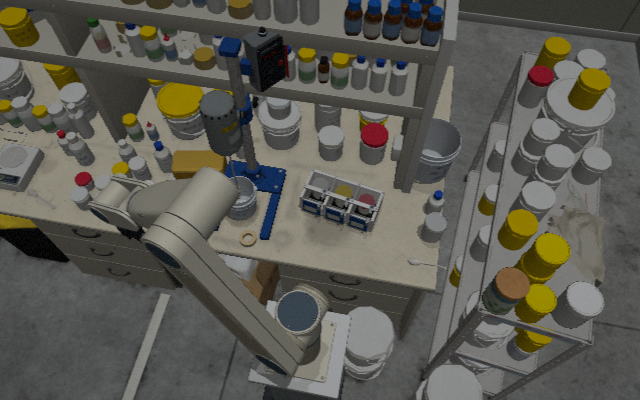

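View pics/side0.png

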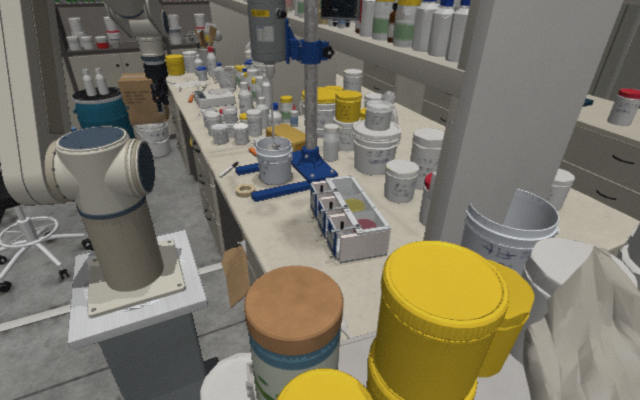

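The cabinet is at about (340,200) in the top view and (350,220) in the side view. The red lid is in the right tray, at top (367,200) and side (367,224). I'll zoom in on both.

Run:
```python
from h import *
a=cv2.imread('pics/top0.png')[165:240,290:395]; b=cv2.imread('pics/side0.png')[170:265,300:400]
a=cv2.resize(a,None,fx=7.5,fy=7.5,interpolation=2); b=cv2.resize(b,None,fx=6,fy=6,interpolation=2)
cv2.imwrite('pics/topc.png',a[:600,:800]); cv2.imwrite('pics/sidec.png',b)
```

```text
(no output)
```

View pics/topc.png

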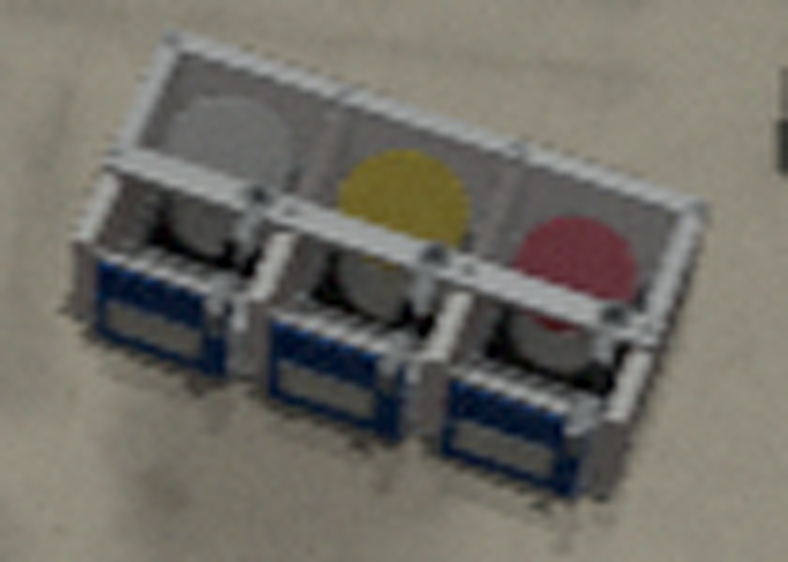

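View pics/sidec.png

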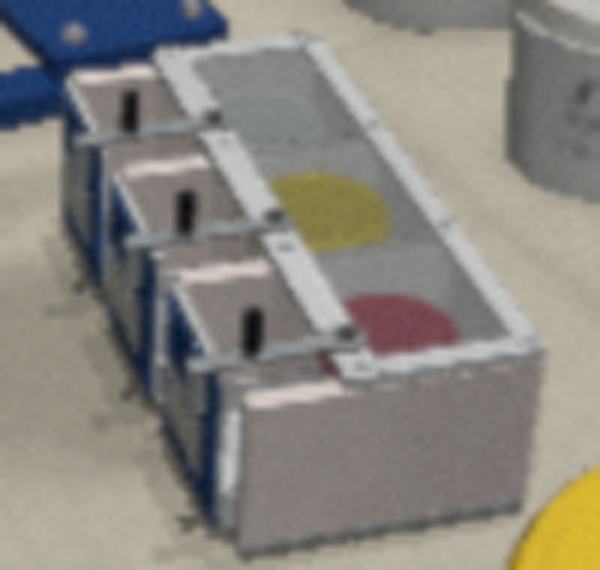

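Red is in the right tray. The cover corners and all three black pins are visible.

Run:
```python
from h import *
t=np.load('top.npy',allow_pickle=True).item(); s=np.load('side.npy',allow_pickle=True).item()
T=lambda x,y,z:ray(t,t['world_from_camera'],290+x/7.5-.43,165+y/7.5-.43,z)
S=lambda x,y,z:ray(s,s['world_from_camera'],300+x/6-.42,170+y/6-.42,z)
W=[];C=[]
for p,c in [((172,40),(75,156)),((703,207),(75,-156)),((652,340),(-22,-156)),((112,160),(-22,156))]:
    w=T(*p,.098); W.append(w[:2]); C.append(np.array(c)/1e3); print('top',np.round(w,4))
for p,c in [((130,110),(-59,69)),((186,212),(-59,-31)),((253,332),(-59,-131))]:
    w=S(*p,.113); W.append(w[:2]); C.append(np.array(c)/1e3); print('pin',np.round(w,4))
for p,c in [((308,40),(75,156)),((540,350),(75,-156)),((358,375),(-22,-156)),((160,48),(-22,156))]:
    w=S(*p,.098); W.append(w[:2]); C.append(np.array(c)/1e3); print('side',np.round(w,4))
W=np.array(W);C=np.array(C)
def fit(W,C):
    a=C-C.mean(0);b=W-W.mean(0); th=np.arctan2((a[:,0]*b[:,1]-a[:,1]*b[:,0]).sum(),(a*b).sum())
    M=np.array([[np.cos(th),-np.sin(th)],[np.sin(th),np.cos(th)]]); return th,M,W.mean(0)-M@C.mean(0)
for sl in [slice(0,4),slice(4,7),slice(7,11),slice(0,11)]:
    th,M,o=fit(W[sl],C[sl]); print(np.degrees(th),o,np.round(1e3*(W[sl]-C[sl]@M.T-o),1).tolist())
for n,c in dict(pin=(-59,-131),lip=(-70,-100),gap=(-45,-100)).items(): print(n,M@np.array(c)/1e3+o)
o=arm.observe();print(R.from_quat(o['tcp_rot']).as_matrix().round(3))
```

```text
top [0.6954 0.0937 0.098 ]
top [ 0.6437 -0.206   0.098 ]
top [ 0.557  -0.1902  0.098 ]
top [0.6125 0.1102 0.098 ]
pin [0.554  0.0399 0.113 ]
pin [ 0.5358 -0.0592  0.113 ]
pin [ 0.5179 -0.1596  0.113 ]
side [0.6907 0.093  0.098 ]
side [ 0.64   -0.2073  0.098 ]
side [ 0.5554 -0.1895  0.098 ]
side [0.6108 0.1183 0.098 ]
-10.185493651855186 [ 0.60106664 -0.04339129] [[-7.1, -3.2], [-3.6, 4.1], [5.1, 2.9], [5.5, -3.8]]
-10.251521225454367 [ 0.59948855 -0.03958791] [[0.3, 1.1], [-0.1, 0.4], [-0.2, -1.6]]
-10.275897060785624 [ 0.59815798 -0.04163061] [[-9.1, -5.5], [-4.1, 1.2], [6.7, 1.7], [6.5, 2.5]]
-10.367704832680984 [ 0.59959782 -0.04170358] [[-6.1, -4.6], [-1.6, 2.6], [7.1, 1.0], [6.5, -5.5], [0.0, 3.2], [-0.2, 2.4], [-0.1, 0.4], [-10.7, -5.3], [-5.3, 1.4], [5.5, 1.7], [4.8, 2.6]]
pin [ 0.51798573 -0.15994683]
lip [ 0.51274423 -0.12747336]
gap [ 0.53733606 -0.13197248]
[[-0.956  0.293 -0.   ]
 [ 0.293  0.956 -0.001]
 [ 0.    -0.001 -1.   ]]
```

Run:
```python
from h import *
t=np.load('top.npy',allow_pickle=True).item(); s=np.load('side.npy',allow_pickle=True).item()
for u,v,z in [(265,236,.02),(240,212,.1),(240,212,.0),(222,125,.4),(248,245,.0),(430,265,.0)]: print('T',u,v,ray(t,t['world_from_camera'],u,v,z).round(3))
for u,v,z in [(255,195,.02),(258,150,.1),(275,180,0),(248,60,.4),(250,190,0)]: print('S',u,v,ray(s,s['world_from_camera'],u,v,z).round(3))
```

```text
T 265 236 [0.399 0.228 0.02 ]
T 240 212 [0.444 0.333 0.1  ]
T 240 212 [0.497 0.361 0.   ]
T 222 125 [0.622 0.409 0.4  ]
T 248 245 [0.356 0.29  0.   ]
T 430 265 [ 0.408 -0.431  0.   ]
S 255 195 [0.395 0.234 0.02 ]
S 258 150 [0.471 0.416 0.1  ]
S 275 180 [0.507 0.342 0.   ]
S 248 60 [0.496 0.544 0.4  ]
S 250 190 [0.398 0.308 0.   ]
```

Emit:
{"name": "step_arm", "arguments": {"motion": [[[-13,-18,0],[0,0,0],0],[[-27,-36,0],[0,0,0],0],[[-27,-36,0],[0,0,0],0],[[-27,-36,0],[0,0,0],0],[[-27,-36,0],[0,0,0],0],[[-27,-36,0],[0,0,0],0],[[-27,-36,0],[0,0,0],0],[[-27,-36,0],[0,0,0],0],[[-27,-36,0],[0,0,0],0],[[-27,-36,0],[0,0,0],0],[[-27,-36,0],[0,0,0],0],[[-27,-36,0],[0,0,0],0],[[-27,-36,0],[0,0,0],0],[[-27,-36,0],[0,0,0],0],[[-13,-18,0],[0,0,-6.8],0],[[0,0,0],[0,0,0],0]]}}

```text
time_s: 2.1
tcp_pos: [0.396, 0.004, 0.2422]
tcp_rot: [0.091, 0.996, -0.0, -0.0]
contact_force: [0.1, 0.8, -0.6]
opening: 0.0
finger_force: 0.0
```

Emit:
{"name": "step_arm", "arguments": {"motion": [[[-30,-21,0],[0,0,0],0],[[-30,-21,0],[0,0,0],0],[[-30,-21,0],[0,0,0],0],[[-30,-22,0],[0,0,0],0],[[-29,-22,0],[0,0,0],0],[[0,0,0],[0,0,0],0]]}}

```text
time_s: 2.85
tcp_pos: [0.5247, -0.1271, 0.242]
tcp_rot: [0.091, 0.996, 0.0, 0.0]
contact_force: [-1.6, -0.0, 0.3]
opening: 0.0001
finger_force: 0.0
```

Run:
```python
from h import *
o=arm.observe(); c=arm.camera('wrist'); cv2.imwrite('pics/w1.png',c['color'])
B=np.eye(4);B[:3,:3]=R.from_quat(o['tcp_rot']).as_matrix();B[:3,3]=o['tcp_pos']
c['T']=B@c['tool_from_camera'];np.save('w1.npy',c,allow_pickle=True);print(o['tcp_pos'],c['T'].round(3))
```

```text
[ 0.5246629  -0.12706267  0.24204172] [[ 0.18   0.939  0.294  0.449]
 [ 0.984 -0.172 -0.055 -0.113]
 [-0.001  0.299 -0.954  0.373]
 [ 0.     0.     0.     1.   ]]
```

View pics/w1.png

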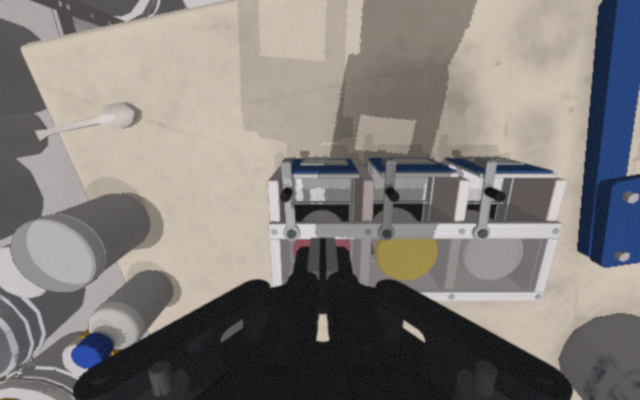

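The wrist view shows the red lid in the image-left tray, which is the world right. Its pivot is at (292,233) and its pin at (286,194). The middle pin is at (393,195) and the left pin at (494,194).

```bash
python3 - <<'E'
from h import *
c=np.load('w1.npy',allow_pickle=True).item()
g=c['color'].max(2); n,l,st,ce=cv2.connectedComponentsWithStats((g[180:210,270:510]<30).astype(np.uint8))
for i in range(1,n):
    if st[i,4]>15: print(st[i]+np.array([270,180,0,0,0]),ce[i]+[270,180])
P=lambda u,v,z:ray(c,c['T'],u,v,z)[:2]
O=np.array([.5995,-.0405]);a=np.radians(-10.3);M=np.array([[np.cos(a),-np.sin(a)],[np.sin(a),np.cos(a)]])
for nm,u,v,z in [('piv',292,233,.104),('piv',387,233,.104),('piv',482,233,.104),('pin',286,195,.113),('pin',393,195,.113),('pin',494,194.5,.113),('bk',557,295,.098),('fr',557,223,.098),('fl',270,223,.098),('lip',281,172,.095),('lip',356,172,.095)]:
    w=P(u,v,z);print(nm,w.round(4),'cab',((M.T@(w-O))*1e3).round(1))
E
python3 -c "
import cv2;a=cv2.imread('pics/w1.png')[150:305,262:400];cv2.imwrite('pics/w1c.png',cv2.resize(a,None,fx=3.8,fy=3.8,interpolation=2))"
```

```text
[283 189   8   7  32] [287.375  191.4375]
[386 188   8   9  47] [389.72340426 191.5106383 ]
[485 188  15  10  76] [491.42105263 192.09210526]
[375 205   7   5  22] [377.90909091 207.5       ]
[406 205  15   5  46] [413.13043478 207.10869565]
[296 206  23   4  61] [306.27868852 207.42622951]
[326 206  22   4  53] [337.39622642 207.39622642]
piv [ 0.5633 -0.1667] cab [ -13.1 -130.6]
piv [ 0.5811 -0.0693] cab [-13.  -31.6]
piv [0.5989 0.028 ] cab [-12.8  67.3]
pin [ 0.5193 -0.1621] cab [ -57.1 -134. ]
pin [ 0.5379 -0.0606] cab [-57.  -30.8]
pin [0.555  0.0352] cab [-57.4  66.5]
bk [0.6963 0.1146] cab [ 67.5 169.9]
fr [0.6048 0.1089] cab [-21.5 148. ]
fl [ 0.5504 -0.1882] cab [ -21.9 -154.1]
lip [ 0.4997 -0.1652] cab [ -75.9 -140.5]
lip [ 0.5133 -0.091 ] cab [-75.8 -65.1]
```

View pics/w1c.png

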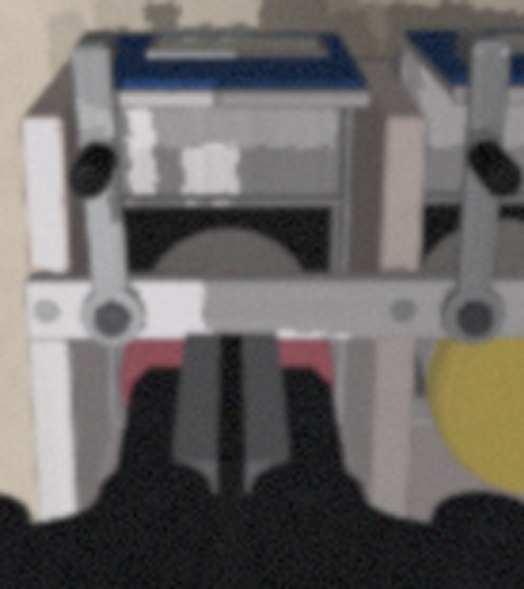

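The pivots and pins agree with the fitted pose to about 2 mm. The fingers are now 13 mm to the left of the pin, so I can descend there.

Emit:
{"name": "step_arm", "arguments": {"motion": [[[0,0,15],[0,0,0],0],[[0,0,25],[0,0,0],0],[[0,0,25],[0,0,0],0],[[0,0,25],[0,0,0],0],[[0,0,20],[0,0,0],0],[[0,0,11],[0,0,0],0],[[0,0,0],[0,0,0],0]]}}

```text
time_s: 3.78
tcp_pos: [0.5225, -0.126, 0.1205]
tcp_rot: [0.089, 0.996, 0.0, -0.001]
contact_force: [-0.3, 0.1, 0.3]
opening: -0.0001
finger_force: 0.0
```

Run:
```python
from h import *
c=arm.camera('wrist')['color'];d=arm.camera('side')['color'][170:260,290:400]
cv2.imwrite('pics/m2.png',np.vstack([cv2.resize(c,(480,300)),cv2.resize(d,(480,300),interpolation=2)[:300]]))
```

```text
(no output)
```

View pics/m2.png

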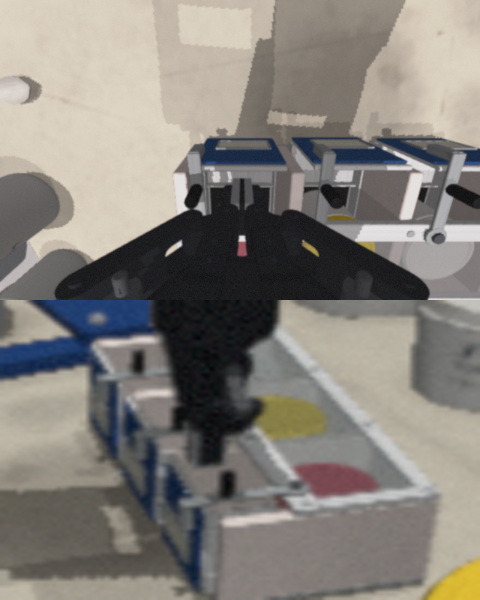

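Nothing is touching, and the fingertips are at the pin's mid height just left of it. I'll push right.

Emit:
{"name": "step_arm", "arguments": {"motion": [[[-2,-4,2],[0,0,0],0],[[0,-4,0],[0,0,0],0],[[0,-3,0],[0,0,0],0],[[0,-3,0],[0,0,0],0],[[0,-3,0],[0,0,0],0],[[0,-3,0],[0,0,0],0],[[0,0,0],[0,0,0],0]]}}

```text
time_s: 4.75
tcp_pos: [0.5217, -0.147, 0.1193]
tcp_rot: [0.09, 0.996, -0.0, -0.0]
contact_force: [0.0, -0.3, 0.2]
opening: -0.0002
finger_force: 0.0
```

Emit:
{"name": "step_arm", "arguments": {"motion": [[[0,-2,0],[0,0,0],0],[[0,-2,0],[0,0,0],0],[[0,-2,0],[0,0,0],0],[[0,0,0],[0,0,0],0]]}}

```text
time_s: 5.25
tcp_pos: [0.5209, -0.1529, 0.1194]
tcp_rot: [0.089, 0.996, -0.0, 0.0]
contact_force: [0.9, 0.0, 0.8]
opening: 0.0002
finger_force: 0.2
```

Emit:
{"name": "step_arm", "arguments": {"motion": [[[0,-2,0],[0,0,0],0],[[0,-2,0],[0,0,0],0],[[0,-2,0],[0,0,0],0]]}}

```text
time_s: 5.62
tcp_pos: [0.52, -0.1578, 0.1193]
tcp_rot: [0.09, 0.996, 0.001, 0.0]
contact_force: [5.0, 12.7, 0.2]
opening: -0.0001
finger_force: 6.5
```

Run:
```python
from h import *
o=arm.observe();print(o['contact_force'],o['tcp_pos'])
c=arm.camera('wrist')['color'][150:330,200:440];d=arm.camera('side')['color'][190:260,310:400]
cv2.imwrite('pics/m3.png',np.vstack([cv2.resize(c,(400,300)),cv2.resize(d,(400,300),interpolation=2)]))
```

```text
[ 5.01713368 12.65693365  0.17230052] [ 0.52004638 -0.15782014  0.11934165]
```

View pics/m3.png

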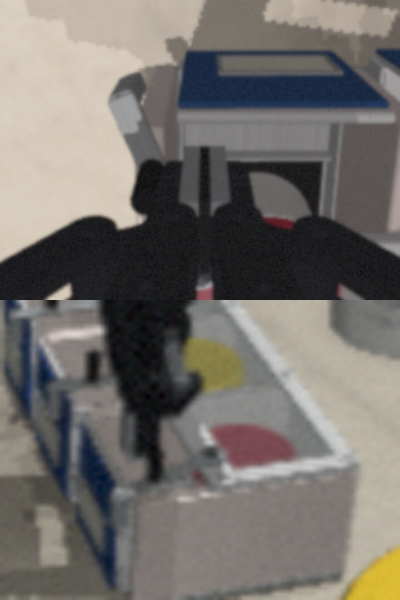

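The force jumped to 13 N at the stop and the picture shows the catch swung aside. I'll back off to the gap's middle and then go down behind the lip.

Emit:
{"name": "step_arm", "arguments": {"motion": [[[0,5,0],[0,0,0],0],[[0,11,0],[0,0,0],0],[[-6,12,0],[0,0,0],0],[[-6,11,0],[0,0,0],0],[[0,0,5],[0,0,0],0],[[0,0,7],[0,0,0],0],[[0,0,7],[0,0,0],0],[[0,0,7],[0,0,0],0],[[0,0,7],[0,0,0],0],[[0,0,3],[0,0,0],0],[[0,0,0],[0,0,0],0]]}}

```text
time_s: 7.1
tcp_pos: [0.5383, -0.1224, 0.0831]
tcp_rot: [0.09, 0.996, 0.0, -0.0]
contact_force: [0.3, 0.2, 0.8]
opening: -0.0004
finger_force: 0.0
```

Emit:
{"name": "step_arm", "arguments": {"motion": [[[4,0,0],[0,0,0],0],[[3,0,0],[0,0,0],0],[[2,0,0],[0,0,0],0],[[2,0,0],[0,0,0],0],[[2,0,0],[0,0,0],0],[[2,0,0],[0,0,0],0],[[3,0,0],[0,0,0],0],[[3,0,0],[0,0,0],0],[[3,0,0],[0,0,0],0]]}}

```text
time_s: 8.22
tcp_pos: [0.5148, -0.1181, 0.0834]
tcp_rot: [0.089, 0.996, -0.0, 0.0]
contact_force: [3.8, 0.2, -1.2]
opening: 0.0
finger_force: 1.3
```

The tray is drawn about 13 mm, past the catch limit, with about 4 N of drag. I'll keep pulling.

Emit:
{"name": "step_arm", "arguments": {"motion": [[[3,0,0],[0,0,0],0],[[4,0,0],[0,0,0],0],[[4,0,0],[0,0,0],0],[[5,0,0],[0,0,0],0],[[5,0,0],[0,0,0],0],[[5,0,0],[0,0,0],0],[[5,0,0],[0,0,0],0],[[5,0,0],[0,0,0],0],[[5,0,0],[0,0,0],0],[[5,0,0],[0,0,0],0],[[5,0,0],[0,0,0],0],[[5,0,0],[0,0,0],0],[[5,0,0],[0,0,0],0],[[4,0,0],[0,0,0],0],[[4,0,0],[0,0,0],0],[[3,0,0],[0,0,0],0],[[3,0,0],[0,0,0],0],[[2,0,0],[0,0,0],0],[[2,0,0],[0,0,0],0],[[2,0,0],[0,0,0],0]]}}

```text
time_s: 10.72
tcp_pos: [0.435, -0.1037, 0.0833]
tcp_rot: [0.089, 0.996, 0.0, -0.0]
contact_force: [3.0, -0.7, 2.2]
opening: 0.0
finger_force: 1.3
```

Emit:
{"name": "step_arm", "arguments": {"motion": [[[2,0,0],[0,0,0],0],[[2,0,0],[0,0,0],0],[[1,0,0],[0,0,0],0],[[1,0,0],[0,0,0],0]]}}

```text
time_s: 11.22
tcp_pos: [0.4292, -0.1026, 0.0833]
tcp_rot: [0.089, 0.996, -0.0, -0.0]
contact_force: [3.0, -0.1, 0.8]
opening: 0.0001
finger_force: 1.3
```

Emit:
{"name": "step_arm", "arguments": {"motion": [[[2,0,0],[0,0,0],0],[[1,0,0],[0,0,0],0],[[1,0,0],[0,0,0],0]]}}

```text
time_s: 11.6
tcp_pos: [0.4284, -0.1025, 0.0836]
tcp_rot: [0.09, 0.996, -0.0, 0.003]
contact_force: [12.6, -0.8, -9.9]
opening: -0.0001
finger_force: 6.4
```

Emit:
{"name": "step_arm", "arguments": {"motion": [[[1,0,0],[0,0,0],0],[[1,0,0],[0,0,0],0]]}}

```text
time_s: 11.85
tcp_pos: [0.4283, -0.1026, 0.0839]
tcp_rot: [0.09, 0.996, -0.001, 0.005]
contact_force: [17.4, -0.8, -13.5]
opening: -0.0004
finger_force: 8.8
```

That's the end stop, with total travel of about 100 mm. I'll back off the lip, rise clear and check.

Emit:
{"name": "step_arm", "arguments": {"motion": [[[-4,0,0],[0,0,0],0],[[-4,0,0],[0,0,0],0],[[-5,0,0],[0,0,0],0],[[0,0,0],[0,0,0],0],[[0,0,-8],[0,0,0],0],[[0,0,-15],[0,0,0],0],[[0,0,-25],[0,0,0],0],[[0,0,-30],[0,0,0],0],[[0,0,-30],[0,0,0],0],[[0,0,-30],[0,0,0],0],[[0,0,-15],[0,0,0],0],[[0,0,0],[0,0,0],0]]}}

```text
time_s: 13.35
tcp_pos: [0.4366, -0.104, 0.2375]
tcp_rot: [0.089, 0.996, -0.0, 0.001]
contact_force: [-0.5, -0.9, 0.1]
opening: 0.0
finger_force: 0.0
```

Run:
```python
from h import *
o=arm.observe();print(o['contact_force'],o['tcp_pos'])
c=arm.camera('wrist')['color'];d=arm.camera('side')['color'][170:270,290:400]
cv2.imwrite('pics/m4.png',np.hstack([cv2.resize(c,(480,300)),cv2.resize(d,(320,300),interpolation=2)]))
```

```text
[-0.53260826 -0.90654259  0.0882396 ] [ 0.43655753 -0.10399001  0.23745429]
```

View pics/m4.png

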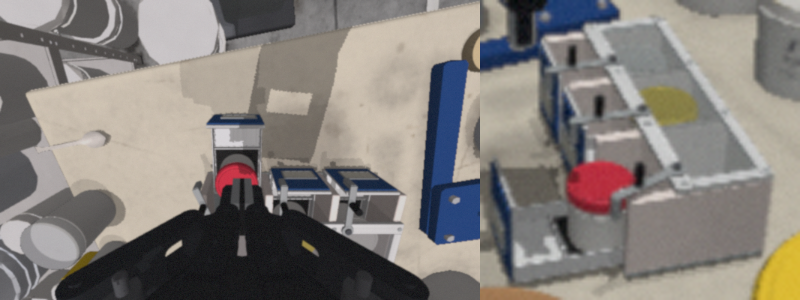

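The right tray is fully out at wrist (235,120) with the red jar standing on it at side (600,190). Its catch is swung aside and the other two trays are shut, so I'll hand in.

```bash
python3 -c "
from rig import arm
print(arm.sign_off())"
```

```text
the job is handed in; nothing more can be done
None
```

The right tray is drawn out to its end stop with the red-lidded jar standing on it, its catch is swung fully aside, the other two trays are still shut, and the job was handed in at about 13.5 s.

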